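# Find the parts case with the loose slug and hold it out

### The job

Each of the three sealed aluminium cases holds a hidden steel slug, and in one of them the packing has failed so that the slug slides and knocks. Going from the nearest to the farthest, lift each case clear of the table and tip it well over lengthwise (about 35 degrees) to feel for the knock, and gently stand the sound ones upright again where they stood, leaving the bench's other things alone. When all three have been tried, hold the loose one out in the gripper over the square plate, a hand's breadth or two above it and tipped lengthwise about 35 degrees so that its slug lies at the low end, and finish while still holding it there.

Things in the scene. Friction and masses are not known exactly. Their poses are not given: they have to be found in the camera images.
- case_near: Of three identical sealed aluminium parts cases lying crosswise in a row on the left, the nearest to the robot (smallest x): a box 124 mm long (its x axis; the dark latches on its two short ends stand out 4.5 mm more), 46 mm wide (its y axis, plain parallel sides, to be gripped across) and 44 mm high. Origin at the centre of its underside, z up. 0.43 to 0.49 kg, 0.30 kg of it the slug hidden inside.
- slug_near (a joint): How far the hidden slug in the near case has slid along the case's x axis from the middle, m; 0 at the start. Packed slugs stay within 0.002; the loose one slides to the lower end (stops at -0.027 and +0.027) when tipped lengthwise over 6 degrees, and stays about there when levelled gently. From end to end it shifts the moment about the case's y axis, felt at the gripper, by about 0.16 Nm.
- case_middle: Of three identical sealed aluminium parts cases lying crosswise in a row on the left, the middle one: a box 124 mm long (its x axis; the dark latches on its two short ends stand out 4.5 mm more), 46 mm wide (its y axis, plain parallel sides, to be gripped across) and 44 mm high. Origin at the centre of its underside, z up. 0.43 to 0.49 kg, 0.30 kg of it the slug hidden inside.
- slug_middle (a joint): How far the hidden slug in the middle case has slid along the case's x axis from the middle, m; 0 at the start. Packed slugs stay within 0.002; the loose one slides to the lower end (stops at -0.027 and +0.027) when tipped lengthwise over 6 degrees, and stays about there when levelled gently. From end to end it shifts the moment about the case's y axis, felt at the gripper, by about 0.16 Nm.
- case_far: Of three identical sealed aluminium parts cases lying crosswise in a row on the left, the farthest from the robot (largest x): a box 124 mm long (its x axis; the dark latches on its two short ends stand out 4.5 mm more), 46 mm wide (its y axis, plain parallel sides, to be gripped across) and 44 mm high. Origin at the centre of its underside, z up. 0.43 to 0.49 kg, 0.30 kg of it the slug hidden inside.
- slug_far (a joint): How far the hidden slug in the far case has slid along the case's x axis from the middle, m; 0 at the start. Packed slugs stay within 0.002; the loose one slides to the lower end (stops at -0.027 and +0.027) when tipped lengthwise over 6 degrees, and stays about there when levelled gently. From end to end it shifts the moment about the case's y axis, felt at the gripper, by about 0.16 Nm.
- plate: Flat grey square plate with a round hole, 150 x 150 x 11 mm, fixed on the table to the right. Between it and the cases stands the fixed exposure stage, up to 0.24 m high, filling about x 0.43 to 0.74, y -0.26 to 0.10 (knobs included): carry over or round it. Origin at the centre of its underside.
- plate_top (a point): Centre of the plate's upper face, 11 mm above the table; z up.
- loupe: Black folding loupe, a drum 36 mm across and 30 mm high; stands loose on the table and is to be left alone. Origin at the centre of its underside.
- weight_ring: Bright steel ring weight, 42 mm across, 14 mm high; stands loose on the table and is to be left alone. Origin at the centre of its underside.
- bottle: White bottle with a screw cap, 36 mm across, 75 mm high; stands loose on the table and is to be left alone. Origin at the centre of its underside.
- filter_ring: Flat framed filter, 42 mm across, 6 mm high; stands loose on the table and is to be left alone. Origin at the centre of its underside.

How it is judged:
By the outcome, as a careful person would: the job done as asked, in the order asked, and still so for the second after the job is handed in, while the arm keeps its last pose, push and grip.
It also fails if it takes over 72 s, if anything falls off the work surface, if the arm or the gripper's body presses on something with over 40 N, if the wrist force passes 120 N, or if a joint passes its speed limit or range.

### The arm

A 6-joint arm with a two-finger parallel gripper is mounted at the origin on a cart in front of the work surface, level with it; the furniture and walls round the work are solid. World frame = base frame: x ahead of the robot, y to its left, z up, the work surface at z = 0. Lengths are in m, angles in rad, forces in N, time in s.
With the tool pointing down it reaches from about 0.25 to 0.725 m from the base axis. Payload 4 kg.
Tool frame: the origin (TCP) lies midway between the tips of the shut fingers; the grasp point (between the pads) lies 19 mm behind it; z points along the fingers, y is the line along which they close (so a half turn about z gives the same grasp; the last joint's range is limited). The gripper opens to 85 mm and grips with 20 to 120 N. Pads are 22 mm wide; open, the fingers measure 114 mm over their backs; the gripper's body (76 mm by 85 mm) begins 54 mm behind the grasp point. The pads swing forward as they close: fully open they stand 13 mm farther back than shut.
Start: joints at [1.301, 0.241, 0.005, 1.335, 0, 1.571], TCP at [0.133, 0.482, 0.231] pointing down, gripper open.
Joint ranges: [-2.72, 2.72], [-1.05, 1.87], [-1.09, 1.28], [-1.99, 2.15], [-1.42, 1.44], [-3.14, 3.14]. Speed limits (rad/s): [2.79, 2.79, 3.14, 3.14, 3.14, 3.14].

### API

Orientations are given as a unit quaternion [x, y, z, w].
In Python, from workcell import status, camera, get_calibration, ticket gives the robot as it stands.
- The arm moves only by the shell command python3 -m creep 'ROWS' [OPENING]. ROWS is JSON, a list of rows, each a list of 6 numbers: the shift along the world's x, y, z in cm, then the turn, a rotation vector about the world's x, y, z in degrees. A call has 1 to 8 rows; each row shifts and turns the commanded pose from where the row before left it; what a row does not reach is not made up. A row lasts 1/10 s, in which the tool goes at most 50 mm and 8.59 degrees, less where a joint would pass 70% of its speed; a pose out of reach is approached as far as the arm can. A call is refused whole if a number of a shift passes 5 or a number of a turn 8.59, either way. A call with a gripper value outside its range is refused whole. OPENING is the opening, from -1 (shut) to 1 (fully open), so that 0 is half open, set as the call begins (- or left out, the last holds). The fingers move at their own pace and stop on an object; the grip force is fixed at half the most. Time passes only in rows, so rows that do not move let the fingers close. It gives the time, the measured TCP pose, the force, the opening and the grip force at its end, in the units of the state.
- status.get_obs(): the state, without advancing time (a new reading comes with each control period).
- camera(name): name is "side" or "top" or "wrist"; returns the picture (420x560x3 uint8, red, green, blue); there is no depth.
- get_calibration(name): a dict with "fx", "fy", "cx", "cy" (pixels), "rvec" (rotation vector, rad) and "tvec" (3), from world to camera coordinates, as OpenCV has them; the wrist camera has in their place "tool_from_camera" (4x4, takes a point from camera to tool coordinates, whose origin is the TCP and whose axes are the flange's). Camera axes: x right, y down, z forward; pixel columns grow to the right and rows downward; lengths in m; the calibration is good to about 2 mm. The wrist camera is an equidistant fisheye: a pixel r from the principal point sees the ray r / f radians off the axis. A picture is of the moment at which its call begins: read the wrist's pose just before it. get_calibration takes no time and is no camera call.
- ticket.job_done(): hands the job in; it is judged then, once.
The state is a dict: "clock": time; "joint_pos": joint angles; "joint_vel": joint speeds; "tau": joint torques, N m; "eef_pos": TCP position; "tool_rot": TCP orientation; "ft_force": force on the tool from outside, world axes, zero at the start; "ft_torque": the same for the moment, N m; "grip_width": finger opening in m; "grasp_force": force on a finger pad.
Only numpy, scipy, OpenCV 4.12 (cv2) and the standard library are available. Lean on these libraries where they do the work, as an engineer would, in place of code of your own. Each camera call takes 0.05 s, during which the arm holds its last target. There are 200 camera calls.

## Working session

There is one attempt and no reset: what is moved stays moved. The work goes in short steps, Python scripts to look and compute and a shell command to move; the robot and the scene stay as the last step left them, time stands still between calls to the robot, and variables do not carry over. Pictures are saved under pics/ and viewed, at most 10 in all, crops included, and the job is handed in when it is done.

```bash
ls; mkdir -p pics; python3 - <<'E'
from workcell import status, camera, get_calibration
import cv2
o=status.get_obs()
for k,v in o.items(): print(k,v)
for n in("top","side"):
    cv2.imwrite(f"pics/{n}0.png",cv2.resize(camera(n)[:,:,::-1],(800,600),interpolation=cv2.INTER_CUBIC)); print(get_calibration(n))
print(get_calibration("wrist"))
E
```

```text
pics
clock 0.0
joint_pos [ 1.30102405e+00  2.41403332e-01  3.73161141e-03  1.33516759e+00
 -1.15065560e-05  1.57082925e+00]
joint_vel [ 1.86408746e-05 -1.66772776e-04  1.31877118e-03 -2.47032284e-03
 -4.11565154e-04  9.94086616e-04]
tau [ 1.73966531e-03 -3.72317290e+01  2.52407134e+01  1.69429102e-02
 -7.79548441e-05  6.47462457e-06]
eef_pos [0.13309528 0.48132154 0.23042057]
tool_rot [ 1.34493719e-01  9.90913920e-01 -1.01298755e-03 -1.31649748e-04]
ft_force [-0.20735309 -0.2067399  -0.17240478]
ft_torque [ 0.02751165  0.02640483 -0.01803476]
grasp_force 0.0
grip_width 0.08512744390727432
{'fx': 513.9804293356593, 'fy': 513.9804293356593, 'cx': 284.03075321743376, 'cy': 211.2641429727205, 'rvec': array([ 2.17114571, -2.13781833,  0.16250888]), 'tvec': array([-0.07690789,  0.5014102 ,  1.22282891])}
{'fx': 510.76465558589234, 'fy': 510.76465558589234, 'cx': 284.02792186481673, 'cy': 201.56260090069978, 'rvec': array([ 2.15796715, -0.67557572,  0.35280135]), 'tvec': array([-0.47657033,  0.18664591,  1.15415456])}
{'fx': 325.19226210127806, 'fy': 325.19226210127806, 'cx': 275.9528256378283, 'cy': 212.20556773836446, 'tool_from_camera': array([[ 2.59923624e-04, -9.52854870e-01, -3.03426317e-01,
         7.76319261e-02],
       [ 9.99999631e-01, -8.82218549e-07,  8.59398607e-04,
         5.38781940e-05],
       [-8.19149836e-04, -3.03426428e-01,  9.52854518e-01,
        -1.42776347e-01],
       [ 0.00000000e+00,  0.00000000e+00,  0.00000000e+00,
         1.00000000e+00]])}
```

View pics/top0.png

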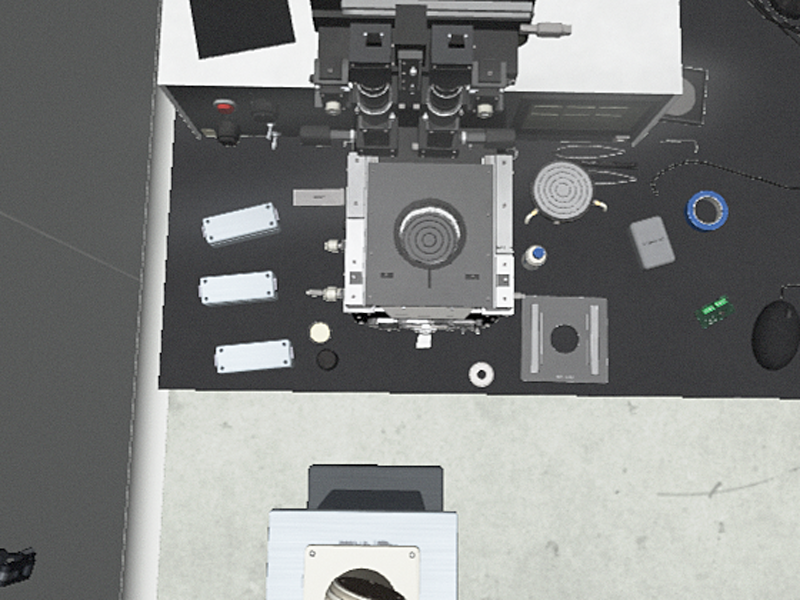

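View pics/side0.png

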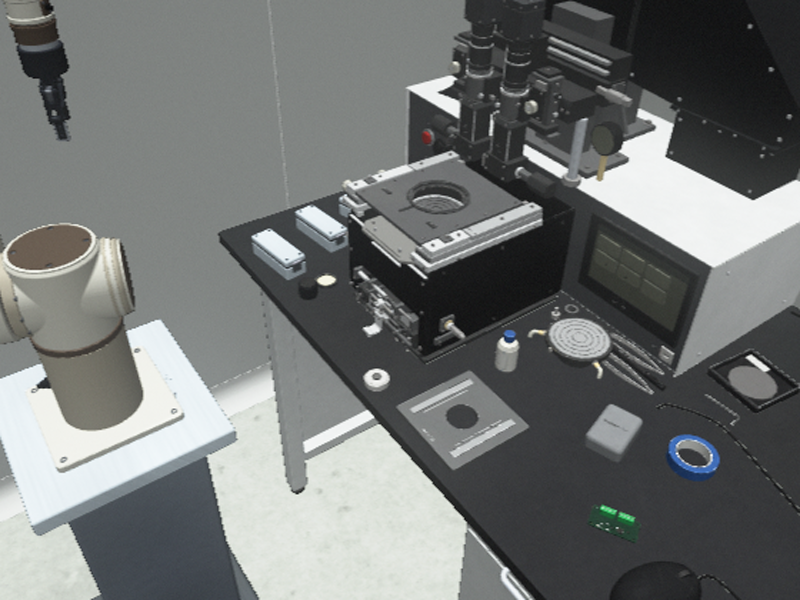

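The top view has the three cases at about (254,356), (238,288) and (241,224), the plate at (564,340), and the loupe and filter right of the near case at (327,359) and (319,332). I'll take a closer crop for the corners.

```bash
cat > h.py <<'E'
import numpy as np, cv2
from workcell import status,camera,get_calibration
from scipy.spatial.transform import Rotation as R
def world(n,uv,z):
    c=get_calibration(n);M=cv2.Rodrigues(c['rvec'])[0];t=c['tvec']
    d=M.T@np.array([(uv[0]-c['cx'])/c['fx'],(uv[1]-c['cy'])/c['fy'],1]);o=-M.T@t
    return o+d*(z-o[2])/d[2]
def st(p=''):
    o=status.get_obs();print(p,round(o['clock'],2),'pos',o['eef_pos'].round(4),'F',np.round(o['ft_force'],2),'T',np.round(o['ft_torque'],3),'w',round(o['grip_width'],4),'q',o['joint_pos'].round(2)); return o
E
python3 - <<'E'
from h import *
im=camera("top")[:,:,::-1]
c=im[130:280,130:250]
cv2.imwrite("pics/crop1.png",cv2.resize(c,(480,600),interpolation=cv2.INTER_CUBIC))
g=cv2.inRange(im,(150,150,150),(255,255,255));g[:,:125]=0;g[:130]=0;g[:,212:]=0;g[271:]=0
for k in cv2.findContours(g,0,2)[0]:
    if cv2.contourArea(k)<300: continue
    r=cv2.minAreaRect(k);b=cv2.boxPoints(r)
    print('rect',np.round(r[0],1),np.round(r[1],1),cv2.contourArea(k))
    W=np.array([world("top",p,.044) for p in b]);print(W[:,:2].round(4).tolist(),W.mean(0).round(4))
for p in [(564.5,340),(522,297),(607,297),(608,382),(521,382)]: print(world("top",np.array(p)/1.42857,.011).round(4))
for p in [(319,332),(327,359)]: print(world("top",np.array(p)/1.42857,.02).round(4))
E
```

```text
rect [177.  249.1] [18.7 54.9] 923.5
[[0.4202, 0.2548], [0.4351, 0.1242], [0.3905, 0.1182], [0.3758, 0.2482]] [0.4054 0.1864 0.044 ]
rect [165.9 200.8] [18.2 54.5] 887.5
[[0.537, 0.2872], [0.5522, 0.156], [0.5076, 0.15], [0.4926, 0.2806]] [0.5223 0.2184 0.044 ]
rect [167.5 155.7] [17.6 53.6] 842.0
[[0.6395, 0.289], [0.6733, 0.1621], [0.6302, 0.1504], [0.5968, 0.2767]] [0.6349 0.2195 0.044 ]
[ 0.4434 -0.3465  0.011 ]
[ 0.5178 -0.273   0.011 ]
[ 0.5202 -0.4224  0.011 ]
[ 0.3719 -0.4206  0.011 ]
[ 0.3696 -0.2701  0.011 ]
[0.4498 0.0793 0.02  ]
[0.4035 0.0642 0.02  ]
```

View pics/crop1.png

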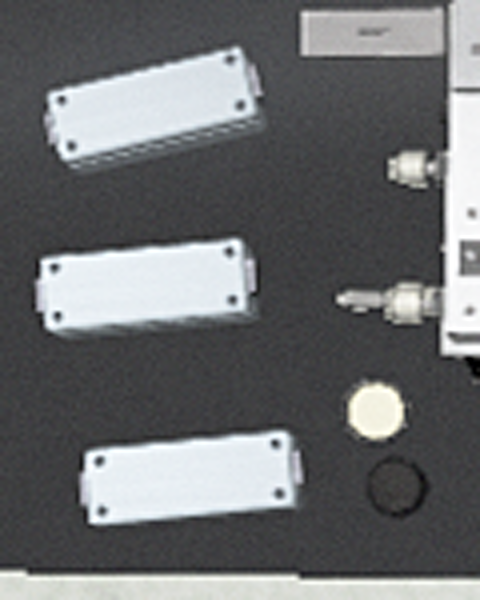

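The crop shows the lid screws: near (99,461),(276,443),(279,493),(102,511); middle (55,267),(229,252),(232,300),(57,317); far (61,100),(230,60),(240,105),(71,147).

```bash
python3 - <<'E'
from h import *
S=dict(near=[(99,461),(276,443),(279,493),(102,511)],mid=[(55,267),(229,252),(232,300),(57,317)],far=[(61,100),(230,60),(240,105),(71,147)])
for k,p in S.items():
    W=np.array([world("top",np.array(q)/4+130-.375,.044)[:2] for q in p])
    l=W[0]+W[3]-W[1]-W[2]; s=W[0]+W[1]-W[2]-W[3]
    print(k,W.mean(0).round(4),'long axis yaw',np.degrees(np.arctan2(l[1],l[0])).round(2),'perp yaw',np.degrees(np.arctan2(s[1],s[0])).round(2),np.linalg.norm(l)/2,np.linalg.norm(s)/2)
o=st(); M=R.from_quat(o['tool_rot']).as_matrix(); print(M.round(3))
E
```

```text
near [0.406  0.1867] long axis yaw 96.72 perp yaw 5.91 0.10619189137158672 0.030104089287741744
mid [0.5228 0.2196] long axis yaw 96.29 perp yaw 5.54 0.10592167504110864 0.030254909615374997
far [0.6356 0.2203] long axis yaw 105.12 perp yaw 14.5 0.10617727068235436 0.029846598460070723
 0.15 pos [0.1331 0.4815 0.2306] F [ 0.23 -0.61  0.02] T [-0.036  0.004 -0.045] w 0.0852 q [1.3  0.24 0.   1.34 0.   1.57]
[[-0.964  0.267 -0.   ]
 [ 0.267  0.964 -0.002]
 [ 0.    -0.002 -1.   ]]
```

```bash
python3 -m creep '[[2.7,-2.9,-0.8,0,0,-6.8],[2.7,-2.9,-0.8,0,0,-6.8],[2.7,-2.9,-0.8,0,0,-6.8],[2.7,-2.9,-0.8,0,0,-6.8],[2.7,-2.9,-0.8,0,0,-6.8]]' 1; python3 -m creep '[[2.7,-2.9,-0.8,0,0,-6.8],[2.7,-2.9,-0.8,0,0,-6.8],[2.7,-2.9,-0.8,0,0,-6.8],[2.7,-2.9,-0.8,0,0,-6.8],[2.7,-2.9,-0.8,0,0,-6.8],[0,0,0,0,0,0]]'; python3 - <<'E'
from h import *
o=st();M=R.from_quat(o['tool_rot']).as_matrix();print(M.round(3),np.degrees(np.arctan2(M[1,1],M[0,1])))
im=camera("wrist")[:,:,::-1];cv2.imwrite("pics/w1.png",im)
E
```

```text
clock: 0.65
eef_pos: [0.2689, 0.3355, 0.1908]
tool_rot: [0.42, 0.907, -0.0, 0.0]
ft_force: [0.7, 0.4, 0.7]
grip_width: 0.0854
grasp_force: 0.0
clock: 1.25
eef_pos: [0.4051, 0.1886, 0.1501]
tool_rot: [0.669, 0.744, -0.001, 0.0]
ft_force: [-1.4, 0.3, -0.2]
grip_width: 0.0857
grasp_force: 0.0
 1.25 pos [0.4051 0.1886 0.1501] F [-1.43  0.28 -0.22] T [-0.003  0.025 -0.006] w 0.0857 q [ 0.44  0.19 -0.28  1.1  -0.    1.9 ]
[[-0.106  0.994 -0.001]
 [ 0.994  0.106 -0.002]
 [-0.002 -0.001 -1.   ]] 6.093626899827992
```

View pics/w1.png

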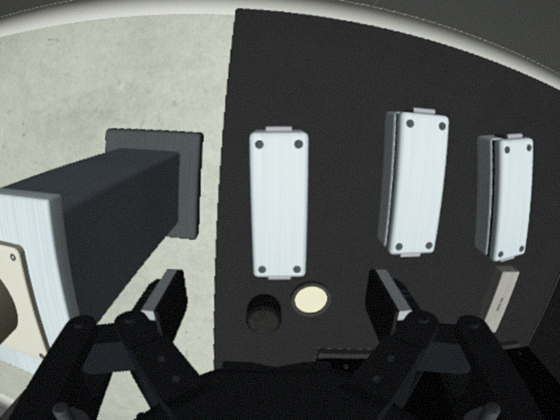

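The wrist view shows the near case centred between the fingers with its screws at (259,144),(298,144),(262,269),(297,269), and the loupe at (264,313). I'll project those to check the pose.

```bash
cat >> h.py <<'E'
def wrist(uv,z,o):
    c=get_calibration("wrist");T=c['tool_from_camera'];M=R.from_quat(o['tool_rot']).as_matrix()
    v=np.array([uv[0]-c['cx'],uv[1]-c['cy']]);r=np.hypot(*v);a=r/c['fx']
    d=np.array([*(v/r*np.sin(a)),np.cos(a)]);d=M@T[:3,:3]@d;p=o['eef_pos']+M@T[:3,3]
    return p+d*(z-p[2])/d[2]
E
python3 - <<'E'
from h import *
o=status.get_obs()
for k,p in dict(near=[(259,144),(298,144),(297,269),(262,269)],mid=[(411,124),(442,127),(429,247),(399,246)],far=[(502,146),(529,147),(519,256),(494,254)]).items():
    W=np.array([wrist(q,.044,o)[:2] for q in p]);l=W[0]+W[1]-W[2]-W[3]
    print(k,W.mean(0).round(4),np.degrees(np.arctan2(l[1],l[0])),np.linalg.norm(l)/2)
E
```

```text
near [0.4062 0.1905] 96.91748917732647 0.10610836251399265
mid [0.524 0.223] 96.59873700005056 0.10620060580786166
far [0.6328 0.223 ] 103.8185335150468 0.11175105012086807
```

```bash
python3 -m creep '[[0.1,0,-3,0,0,0.6],[0,0,-3,0,0,0],[0,0,-3,0,0,0],[0,0,-2.5,0,0,0],[0,0,-1.5,0,0,0],[0,0,-1,0,0,0],[0,0,-0.4,0,0,0],[0,0,0,0,0,0]]'; python3 -c "from h import *;st()"; python3 -m creep '[[0,0,0,0,0,0],[0,0,0,0,0,0],[0,0,0,0,0,0],[0,0,0,0,0,0],[0,0,0,0,0,0],[0,0,0,0,0,0]]' -1;  python3 -c "from h import *;st()"
```

```text
clock: 2.1
eef_pos: [0.404, 0.1924, 0.0073]
tool_rot: [0.661, 0.75, -0.0, -0.0]
ft_force: [0.0, -0.5, 0.2]
grip_width: 0.0852
grasp_force: 0.0
 2.1 pos [0.404  0.1924 0.0073] F [ 0.02 -0.55  0.17] T [-0.011 -0.033  0.067] w 0.0852 q [ 0.44  0.38 -0.47  0.73  0.    1.89]
clock: 2.7
eef_pos: [0.4062, 0.1925, 0.0086]
tool_rot: [0.662, 0.75, 0.002, 0.001]
ft_force: [1.6, -0.1, 6.6]
grip_width: 0.0454
grasp_force: 62.5
 2.7 pos [0.4062 0.1925 0.0086] F [ 1.57 -0.07  6.62] T [-0.135 -0.191 -0.03 ] w 0.0454 q [ 0.44  0.38 -0.47  0.73 -0.    1.89]
```

```bash
python3 -m creep '[[0,0,0.5,0,0,0],[0,0,1.5,0,0,0],[0,0,2.5,0,0,0],[0,0,3,0,0,0],[0,0,3,0,0,0],[0,0,2,0,0,0],[0,0,0.5,0,0,0],[0,0,0,0,0,0]]'; python3 -m creep '[[0,0,0,0,0,0],[0,0,0,0,0,0]]' >/dev/null; python3 -c "from h import *;st()";python3 -m creep '[[0,0,0,0,0,0]]' >/dev/null; python3 -c "from h import *;st()";  python3 -m creep '[[0,0,0,-4.96,-0.62,0],[0,0,0,-4.96,-0.62,0],[0,0,0,-4.96,-0.62,0],[0,0,0,-4.96,-0.62,0],[0,0,0,-4.96,-0.62,0],[0,0,0,-4.96,-0.62,0],[0,0,0,-4.96,-0.62,0],[0,0,0,0,0,0]]' ; for i in 1 2 3; do python3 -m creep '[[0,0,0,0,0,0],[0,0,0,0,0,0]]' >/dev/null; python3 -c "from h import *;st()"; done
```

```text
clock: 3.5
eef_pos: [0.4038, 0.1917, 0.137]
tool_rot: [0.662, 0.75, -0.0, -0.0]
ft_force: [-0.2, -0.7, -4.5]
grip_width: 0.0456
grasp_force: 62.7
 3.7 pos [0.4029 0.1913 0.1356] F [ 0.43 -0.69 -6.04] T [-0.032 -0.     0.026] w 0.0452 q [ 0.44  0.21 -0.3   1.07  0.    1.89]
 3.8 pos [0.4033 0.1915 0.136 ] F [ 0.24 -0.1  -4.45] T [ 0.01  -0.058  0.03 ] w 0.0457 q [ 0.44  0.21 -0.3   1.07  0.    1.89]
clock: 4.6
eef_pos: [0.4034, 0.1936, 0.1347]
tool_rot: [0.63, 0.716, -0.201, 0.225]
ft_force: [0.2, -0.4, -5.9]
grip_width: 0.0454
grasp_force: 62.6
 4.8 pos [0.4044 0.1917 0.1374] F [ 1.3   0.41 -4.38] T [ 1.022  0.11  -0.004] w 0.0454 q [ 0.76  0.48 -0.07  1.41 -0.48  2.3 ]
 5.0 pos [0.4045 0.1915 0.138 ] F [-0.13  0.4  -4.85] T [1.047 0.087 0.062] w 0.0455 q [ 0.76  0.48 -0.07  1.41 -0.48  2.3 ]
 5.2 pos [0.4044 0.1917 0.1376] F [-0.59  0.38 -4.69] T [1.058 0.14  0.027] w 0.0456 q [ 0.76  0.48 -0.07  1.42 -0.48  2.3 ]
```

```bash
python3 -m creep '[[0,0,0,4.96,0.62,0],[0,0,0,4.96,0.62,0],[0,0,0,4.96,0.62,0],[0,0,0,4.96,0.62,0],[0,0,0,4.96,0.62,0],[0,0,0,4.96,0.62,0],[0,0,0,4.96,0.62,0],[0,0,0,0,0,0]]' ; for i in 1 2 3 4; do python3 -m creep '[[0,0,0,0,0,0]]' >/dev/null; python3 -c "from h import *;st()"; done
```

```text
clock: 6.0
eef_pos: [0.4038, 0.1893, 0.1376]
tool_rot: [0.663, 0.749, -0.001, 0.001]
ft_force: [0.7, -0.2, -4.8]
grip_width: 0.0451
grasp_force: 62.7
 6.1 pos [0.404  0.1909 0.1374] F [-0.02  0.92 -4.07] T [-0.027  0.044  0.013] w 0.0453 q [ 0.44  0.2  -0.3   1.07 -0.    1.89]
 6.2 pos [0.4041 0.1921 0.1372] F [ 0.03  0.19 -4.61] T [-0.038 -0.014  0.002] w 0.0455 q [ 0.44  0.21 -0.3   1.07 -0.    1.89]
 6.3 pos [0.4041 0.1925 0.1371] F [ 0.07  0.57 -4.95] T [-0.038 -0.001 -0.05 ] w 0.0451 q [ 0.45  0.21 -0.3   1.07 -0.    1.89]
 6.4 pos [0.4041 0.1925 0.137 ] F [-0.02  0.59 -4.5 ] T [0.001 0.012 0.017] w 0.0452 q [ 0.44  0.21 -0.3   1.07 -0.    1.89]
```

```bash
python3 -m creep '[[0,0,-1.5,0,0,0],[0,0,-3,0,0,0],[0,0,-3,0,0,0],[0,0,-2.5,0,0,0],[0,0,-1.3,0,0,0],[0,0,-0.7,0,0,0],[0,0,-0.3,0,0,0],[0,0,-0.2,0,0,0]]'; python3 -m creep '[[0,0,-0.2,0,0,0],[0,0,-0.15,0,0,0],[0,0,-0.1,0,0,0],[0,0,0,0,0,0]]'
```

```text
clock: 7.2
eef_pos: [0.4048, 0.1924, 0.0126]
tool_rot: [0.662, 0.75, 0.0, 0.0]
ft_force: [-0.2, -0.8, -3.9]
grip_width: 0.045
grasp_force: 62.6
clock: 7.6
eef_pos: [0.4047, 0.1921, 0.0086]
tool_rot: [0.662, 0.75, 0.001, 0.0]
ft_force: [-1.5, -1.0, 2.4]
grip_width: 0.0452
grasp_force: 63.3
```

```bash
python3 -m creep '[[0,0,0,0,0,0],[0,0,0,0,0,0],[0,0,0,0,0,0],[0,0,0,0,0,0]]' 1;python3 -m creep '[[0,0,1,0,0,0],[0,0,3,0,0,0],[0,0,3,0,0,0],[0,0,3,0,0,0],[3,0.8,0,0,0,-0.7],[3,0.8,0,0,0,0],[3,0.8,0,0,0,0],[2.9,0.6,0,0,0,0]]';python3 -m creep '[[0,0,0,0,0,0],[0,0,0,0,0,0]]'; python3 - <<'E'
from h import *
o=st()
im=camera("wrist")[:,:,::-1];cv2.imwrite("pics/w2.png",im)
im=camera("top")[130:280,130:250,::-1];cv2.imwrite("pics/crop2.png",cv2.resize(im,(480,600),interpolation=cv2.INTER_CUBIC))
np.save("o.npy",np.r_[o['eef_pos'],o['tool_rot']])
E
```

```text
clock: 8.0
eef_pos: [0.4046, 0.1921, 0.008]
tool_rot: [0.662, 0.75, 0.0, 0.0]
ft_force: [-0.4, 0.5, 0.4]
grip_width: 0.0854
grasp_force: 0.0
clock: 8.8
eef_pos: [0.5246, 0.2224, 0.1088]
tool_rot: [0.666, 0.746, 0.001, 0.0]
ft_force: [0.1, 0.1, 0.4]
grip_width: 0.0855
grasp_force: 0.0
clock: 9.0
eef_pos: [0.5232, 0.2218, 0.1078]
tool_rot: [0.666, 0.746, -0.0, -0.0]
ft_force: [-0.4, 0.5, -0.9]
grip_width: 0.0857
grasp_force: 0.0
 9.0 pos [0.5232 0.2218 0.1078] F [-0.38  0.54 -0.92] T [-0.013  0.075 -0.017] w 0.0857 q [ 0.4   0.45 -0.02  1.1   0.    1.86]
```

View pics/w2.png

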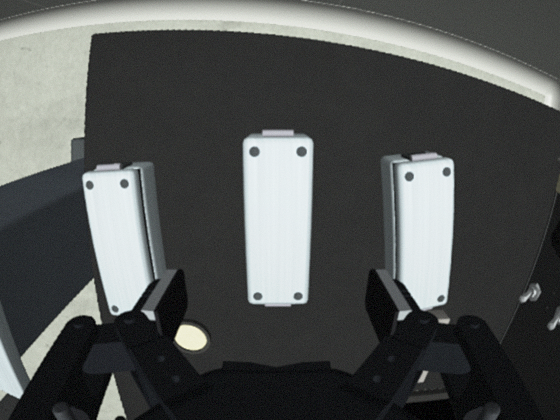

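The middle case is centred between the fingers, with its screws at (254,152),(302,152),(298,296),(258,296). The near case stands upright on the left.

```bash
python3 - <<'E'
from h import *
a=np.load("o.npy");o=dict(eef_pos=a[:3],tool_rot=a[3:])
W=np.array([wrist(q,.044,o)[:2] for q in [(254,152),(302,152),(298,296),(258,296)]]);l=W[0]+W[1]-W[2]-W[3];print(W.mean(0),np.degrees(np.arctan2(l[1],l[0])))
E
python3 -m creep '[[0,0,-2,0,0,0],[0,0,-3,0,0,0],[0,0,-2.5,0,0,0],[0,0,-1.3,0,0,0],[0,0,-0.8,0,0,0],[0,0,-0.3,0,0,0],[0,0,0,0,0,0]]'; python3 -m creep '[[0,0,0,0,0,0],[0,0,0,0,0,0],[0,0,0,0,0,0],[0,0,0,0,0,0],[0,0,0,0,0,0]]' -1; python3 -m creep '[[0,0,0.5,0,0,0],[0,0,1.5,0,0,0],[0,0,2.5,0,0,0],[0,0,3,0,0,0],[0,0,3,0,0,0],[0,0,2,0,0,0],[0,0,0.5,0,0,0],[0,0,0,0,0,0]]';  for i in 1 2 3 4; do python3 -m creep '[[0,0,0,0,0,0]]' >/dev/null; python3 -c "from h import *;st()"; done
```

```text
[0.52470887 0.22140822] 96.55724456776369
clock: 9.8
eef_pos: [0.5236, 0.2221, 0.0094]
tool_rot: [0.666, 0.746, 0.0, 0.0]
ft_force: [0.6, 0.2, 0.1]
grip_width: 0.0849
grasp_force: 0.0
clock: 10.3
eef_pos: [0.5244, 0.2223, 0.0098]
tool_rot: [0.666, 0.746, 0.001, 0.001]
ft_force: [0.6, -0.5, 6.0]
grip_width: 0.0454
grasp_force: 62.9
clock: 11.1
eef_pos: [0.5228, 0.2218, 0.1384]
tool_rot: [0.666, 0.746, -0.0, -0.0]
ft_force: [0.0, 0.7, -5.4]
grip_width: 0.0454
grasp_force: 62.5
 11.2 pos [0.5218 0.2213 0.1368] F [ 0.49 -0.5  -4.49] T [ 0.017  0.005 -0.06 ] w 0.0452 q [0.4  0.43 0.02 1.17 0.   1.86]
 11.3 pos [0.5219 0.2214 0.1367] F [ 0.58 -0.09 -4.78] T [0.024 0.018 0.019] w 0.045 q [0.4  0.43 0.02 1.17 0.   1.86]
 11.4 pos [0.5224 0.2215 0.1372] F [ 0.06 -0.75 -3.87] T [ 0.02  -0.073 -0.016] w 0.0452 q [0.4  0.43 0.03 1.17 0.   1.86]
 11.5 pos [0.5228 0.2217 0.1379] F [ 0.19 -0.27 -5.01] T [-0.006  0.007  0.037] w 0.0452 q [0.4  0.43 0.03 1.17 0.   1.86]
```

```bash
python3 -m creep '[[0,0,0,-4.96,-0.56,0],[0,0,0,-4.96,-0.56,0],[0,0,0,-4.96,-0.56,0],[0,0,0,-4.96,-0.56,0],[0,0,0,-4.96,-0.56,0],[0,0,0,-4.96,-0.56,0],[0,0,0,-4.96,-0.56,0],[0,0,0,0,0,0]]' ; for i in 1 2 3 4; do python3 -m creep '[[0,0,0,0,0,0],[0,0,0,0,0,0]]' >/dev/null; python3 -c "from h import *;st()"; done;  python3 -m creep '[[0,0,0,4.96,0.56,0],[0,0,0,4.96,0.56,0],[0,0,0,4.96,0.56,0],[0,0,0,4.96,0.56,0],[0,0,0,4.96,0.56,0],[0,0,0,4.96,0.56,0],[0,0,0,4.96,0.56,0],[0,0,0,0,0,0]]' ; for i in 1 2 3 4; do python3 -m creep '[[0,0,0,0,0,0]]' >/dev/null; python3 -c "from h import *;st()"; done
```

```text
clock: 12.3
eef_pos: [0.5221, 0.2241, 0.1358]
tool_rot: [0.634, 0.713, -0.201, 0.223]
ft_force: [-0.2, 0.3, -5.4]
grip_width: 0.0453
grasp_force: 62.4
 12.5 pos [0.5236 0.2216 0.1392] F [-0.07  0.29 -4.31] T [1.002 0.124 0.051] w 0.0452 q [ 0.66  0.68  0.29  1.53 -0.51  2.21]
 12.7 pos [0.5237 0.2213 0.1397] F [-0.09 -0.59 -4.41] T [ 1.03   0.112 -0.033] w 0.0454 q [ 0.66  0.68  0.29  1.53 -0.51  2.21]
 12.9 pos [0.5234 0.2217 0.1392] F [-0.75  0.83 -4.75] T [0.973 0.08  0.015] w 0.0452 q [ 0.66  0.68  0.29  1.53 -0.51  2.22]
 13.1 pos [0.5233 0.2219 0.1388] F [-0.85  0.2  -3.66] T [ 1.075  0.129 -0.008] w 0.0452 q [ 0.66  0.68  0.29  1.53 -0.51  2.22]
clock: 13.9
eef_pos: [0.5232, 0.219, 0.1391]
tool_rot: [0.668, 0.744, -0.001, 0.001]
ft_force: [0.6, 0.3, -5.0]
grip_width: 0.0451
grasp_force: 62.5
 14.0 pos [0.523  0.2211 0.1388] F [ 0.23 -0.12 -4.93] T [0.009 0.003 0.04 ] w 0.0453 q [ 0.4   0.43  0.03  1.17 -0.    1.86]
 14.1 pos [0.523  0.2223 0.1386] F [-0.47 -0.28 -4.17] T [ 0.052 -0.008 -0.019] w 0.0451 q [ 0.4   0.43  0.03  1.17 -0.    1.86]
 14.2 pos [0.523  0.2228 0.1384] F [ 0.44 -0.14 -5.48] T [ 0.064 -0.017  0.019] w 0.0454 q [ 0.4   0.43  0.03  1.17 -0.    1.86]
 14.3 pos [0.523  0.2227 0.1385] F [-0.17 -0.96 -5.04] T [-0.06   0.002 -0.028] w 0.0451 q [ 0.4   0.43  0.03  1.17 -0.    1.86]
```

Middle case: the level moment didn't change, so it is sound. I'll set it back down.

```bash
python3 -m creep '[[0,0,-1.5,0,0,0],[0,0,-3,0,0,0],[0,0,-3,0,0,0],[0,0,-2.5,0,0,0],[0,0,-1.3,0,0,0],[0,0,-0.7,0,0,0],[0,0,-0.3,0,0,0],[0,0,-0.2,0,0,0]]'; python3 -m creep '[[0,0,-0.2,0,0,0],[0,0,-0.15,0,0,0],[0,0,-0.1,0,0,0],[0,0,0,0,0,0],[0,0,0,0,0,0]]'
```

```text
clock: 15.1
eef_pos: [0.5242, 0.2224, 0.0147]
tool_rot: [0.666, 0.746, 0.001, 0.0]
ft_force: [0.6, 1.4, -4.9]
grip_width: 0.0451
grasp_force: 62.3
clock: 15.6
eef_pos: [0.5237, 0.2221, 0.0099]
tool_rot: [0.666, 0.746, 0.001, 0.0]
ft_force: [-1.0, -0.3, -2.1]
grip_width: 0.0452
grasp_force: 62.5
```

```bash
python3 -m creep '[[0,0,-0.07,0,0,0],[0,0,0,0,0,0]]'; python3 -m creep '[[0,0,0,0,0,0],[0,0,0,0,0,0],[0,0,0,0,0,0],[0,0,0,0,0,0]]' 1;python3 -m creep '[[0,0,1,0,0,0],[0,0,3,0,0,0],[0,0,3,0,0,0],[0,0,3,0,0,0],[2.8,0,0,0,0,2],[2.8,0,0,0,0,2],[2.8,-0.1,0,0,0,2],[2.7,0,0,0,0,2]]';python3 -m creep '[[0,0,0,0,0,0],[0,0,0,0,0,0]]'; python3 - <<'E'
from h import *
o=st()
im=camera("wrist")[:,:,::-1];cv2.imwrite("pics/w3.png",im)
np.save("o.npy",np.r_[o['eef_pos'],o['tool_rot']])
E
```

```text
clock: 15.8
eef_pos: [0.5237, 0.2221, 0.0099]
tool_rot: [0.666, 0.746, 0.001, 0.0]
ft_force: [-2.1, -1.0, 5.7]
grip_width: 0.0459
grasp_force: 63.6
clock: 16.2
eef_pos: [0.5234, 0.222, 0.0085]
tool_rot: [0.666, 0.746, 0.0, 0.0]
ft_force: [0.8, 0.0, -1.2]
grip_width: 0.0854
grasp_force: 0.0
clock: 17.0
eef_pos: [0.6355, 0.2209, 0.1097]
tool_rot: [0.612, 0.791, 0.0, 0.0]
ft_force: [0.4, -0.4, -0.1]
grip_width: 0.0852
grasp_force: 0.0
clock: 17.2
eef_pos: [0.6342, 0.2207, 0.1085]
tool_rot: [0.613, 0.79, -0.0, -0.0]
ft_force: [-0.5, -0.0, -0.1]
grip_width: 0.085
grasp_force: 0.0
 17.2 pos [0.6342 0.2207 0.1085] F [-0.5  -0.04 -0.13] T [-0.036  0.007  0.025] w 0.085 q [0.33 0.65 0.32 1.24 0.   1.65]
```

View pics/w3.png

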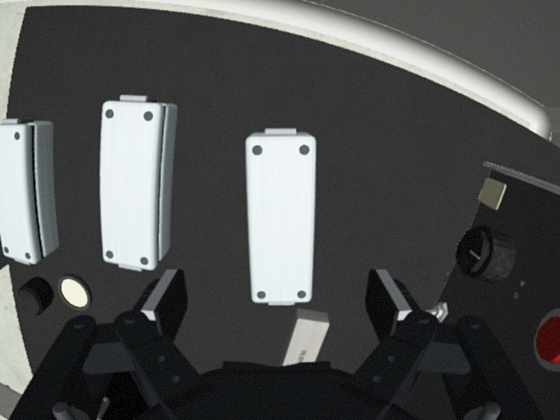

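The far case is centred, with screws at (257,150),(304,149),(301,293),(262,295). The console panel with its knob (487,252) and tap (440,310) is to the right, so I'll check the clearance.

```bash
python3 - <<'E'
from h import *
a=np.load("o.npy");o=dict(eef_pos=a[:3],tool_rot=a[3:])
W=np.array([wrist(q,.044,o)[:2] for q in [(257,150),(304,149),(301,293),(262,295)]]);l=W[0]+W[1]-W[2]-W[3];print(W.mean(0),np.degrees(np.arctan2(l[1],l[0])))
M=R.from_quat(a[3:]).as_matrix();print(np.degrees(np.arctan2(M[1,1],M[0,1])))
for z in (0.02,.05,.08): print(z,wrist((440,315),z,o),world("top",np.array((272,142))/1.42857,z), world("top",np.array((228,140))/1.42857,z))
print(wrist((456,265),0,o),world("top",np.array((205,138))/1.42857,0),world("top",np.array((165,86))/1.42857,.25))
E
```

```text
[0.63746968 0.22245481] 105.06142739174334
14.392693674995998
0.02 [0.81120323 0.16382974 0.02      ] [0.78881445 0.17365863 0.02      ] [0.79102505 0.25212744 0.02      ]
0.05 [0.78574107 0.18095406 0.05      ] [0.77785238 0.16819315 0.05      ] [0.7800104  0.24479572 0.05      ]
0.08 [0.76027891 0.19807838 0.08      ] [0.76689031 0.16272767 0.08      ] [0.76899576 0.237464   0.08      ]
[0.81752218 0.21006945 0.        ] [0.80134295 0.29875344 0.        ] [0.78761162 0.29239888 0.25      ]
```

```bash
python3 -m creep '[[0.2,0.1,-2,0,0,0.4],[0,0,-3,0,0,0],[0,0,-2.5,0,0,0],[0,0,-1.3,0,0,0],[0,0,-0.8,0,0,0],[0,0,-0.4,0,0,0],[0,0,0,0,0,0]]'; python3 -m creep '[[0,0,0,0,0,0],[0,0,0,0,0,0],[0,0,0,0,0,0],[0,0,0,0,0,0],[0,0,0,0,0,0]]' -1; python3 -m creep '[[0,0,0.5,0,0,0],[0,0,1.5,0,0,0],[0,0,2.5,0,0,0],[0,0,3,0,0,0],[0,0,3,0,0,0],[-1,0,2,0,0,0],[-2,0,1,0,0,0],[-2,0,0,0,0,0]]';  for i in 1 2 3 4; do python3 -m creep '[[0,0,0,0,0,0]]' >/dev/null; python3 -c "from h import *;st()"; done
```

```text
clock: 17.95
eef_pos: [0.6365, 0.2221, 0.0092]
tool_rot: [0.61, 0.793, 0.0, 0.0]
ft_force: [0.2, 0.6, 0.0]
grip_width: 0.0856
grasp_force: 0.0
clock: 18.45
eef_pos: [0.6374, 0.2222, 0.0099]
tool_rot: [0.61, 0.792, 0.001, 0.001]
ft_force: [0.8, -0.3, 4.1]
grip_width: 0.0452
grasp_force: 62.9
clock: 19.25
eef_pos: [0.5866, 0.2221, 0.1461]
tool_rot: [0.61, 0.792, 0.001, 0.001]
ft_force: [0.2, 0.9, -4.8]
grip_width: 0.0452
grasp_force: 62.6
 19.35 pos [0.5831 0.2217 0.1442] F [-0.04 -0.07 -4.06] T [ 0.033 -0.002 -0.005] w 0.0453 q [0.36 0.53 0.21 1.25 0.   1.67]
 19.45 pos [0.5857 0.2218 0.1439] F [ 0.05  0.14 -4.77] T [-0.043  0.036  0.072] w 0.0456 q [ 0.36  0.54  0.22  1.25 -0.    1.67]
 19.55 pos [0.5866 0.2218 0.1435] F [ 0.7  -0.55 -3.93] T [-0.013 -0.012  0.037] w 0.0453 q [ 0.36  0.54  0.22  1.25 -0.    1.67]
 19.65 pos [0.5867 0.2218 0.1433] F [ 0.51 -0.45 -5.36] T [0.004 0.053 0.028] w 0.0455 q [ 0.36  0.54  0.22  1.25 -0.    1.67]
```

```bash
python3 -m creep '[[0,0,0,-4.84,-1.26,0],[0,0,0,-4.84,-1.26,0],[0,0,0,-4.84,-1.26,0],[0,0,0,-4.84,-1.26,0],[0,0,0,-4.84,-1.26,0],[0,0,0,-4.84,-1.26,0],[0,0,0,-4.84,-1.26,0],[0,0,0,0,0,0]]' ; for i in 1 2 3 4; do python3 -m creep '[[0,0,0,0,0,0],[0,0,0,0,0,0]]' >/dev/null; python3 -c "from h import *;st()"; done;  python3 -m creep '[[0,0,0,4.84,1.26,0],[0,0,0,4.84,1.26,0],[0,0,0,4.84,1.26,0],[0,0,0,4.84,1.26,0],[0,0,0,4.84,1.26,0],[0,0,0,4.84,1.26,0],[0,0,0,4.84,1.26,0],[0,0,0,0,0,0]]' ; for i in 1 2 3 4 5 6; do python3 -m creep '[[0,0,0,0,0,0]]' >/dev/null; python3 -c "from h import *;st()"; done
```

```text
clock: 20.45
eef_pos: [0.5851, 0.2243, 0.1403]
tool_rot: [0.58, 0.757, -0.186, 0.236]
ft_force: [-0.0, -0.6, -5.0]
grip_width: 0.0454
grasp_force: 62.8
 20.65 pos [0.5869 0.2215 0.144 ] F [-0.62 -0.47 -3.48] T [ 1.004  0.26  -0.011] w 0.0451 q [ 0.62  0.71  0.37  1.47 -0.56  2.01]
 20.85 pos [0.5867 0.2212 0.1445] F [-0.54  0.41 -4.68] T [ 0.994  0.243 -0.062] w 0.0452 q [ 0.62  0.71  0.37  1.48 -0.56  2.01]
 21.05 pos [0.5864 0.2216 0.144 ] F [-0.98  0.25 -4.67] T [1.01  0.277 0.032] w 0.0452 q [ 0.62  0.71  0.37  1.48 -0.56  2.01]
 21.25 pos [0.5863 0.2219 0.1436] F [ 0.43 -0.   -4.81] T [1.006 0.241 0.032] w 0.0456 q [ 0.62  0.71  0.37  1.48 -0.56  2.01]
clock: 22.05
eef_pos: [0.5869, 0.2188, 0.144]
tool_rot: [0.611, 0.791, -0.001, 0.001]
ft_force: [0.2, -0.5, -4.2]
grip_width: 0.0453
grasp_force: 62.8
 22.15 pos [0.5862 0.2211 0.1435] F [-0.32  0.28 -4.24] T [0.038 0.023 0.038] w 0.0453 q [ 0.36  0.54  0.22  1.25 -0.    1.67]
 22.25 pos [0.5859 0.2224 0.1433] F [-0.45  0.38 -4.27] T [ 0.06  -0.011 -0.005] w 0.0453 q [ 0.36  0.54  0.22  1.25 -0.    1.67]
 22.35 pos [0.5858 0.2229 0.1433] F [ 0.62  0.55 -4.86] T [ 0.029  0.043 -0.017] w 0.0454 q [ 0.36  0.54  0.22  1.25 -0.    1.67]
 22.45 pos [0.5859 0.2228 0.1433] F [-0.07 -0.07 -4.4 ] T [0.011 0.028 0.017] w 0.0454 q [ 0.36  0.54  0.22  1.25 -0.    1.67]
 22.55 pos [0.586  0.2226 0.1434] F [-0.19  0.9  -4.69] T [ 0.018 -0.024 -0.013] w 0.0452 q [ 0.36  0.54  0.22  1.25 -0.    1.67]
 22.65 pos [0.5861 0.2223 0.1435] F [-0.45 -0.19 -4.85] T [-0.014  0.027  0.001] w 0.0451 q [ 0.36  0.54  0.22  1.25 -0.    1.67]
```

None of the three level moments changed clearly, so I need better statistics. I'll average more readings on the far case and tip it the other way, where a loose slug would give a 0.16 Nm swing.

```bash
cat >> h.py <<'E'
def avg(n=14):
    L=[]
    for i in range(n):
        camera("side");o=status.get_obs();L.append(np.r_[o['ft_force'],o['ft_torque']])
    L=np.array(L);M=R.from_quat(o['tool_rot']).as_matrix()
    print(round(o['clock'],2),'F',L[:,:3].mean(0).round(3),'T',L[:,3:].mean(0).round(4),'+-',(L[:,3:].std(0)/n**.5).round(4),'tool y',M[:,1].round(3),'T.y',round(L[:,3:].mean(0)@M[:,1],4),o['eef_pos'].round(4))
E
python3 -c "from h import *;avg()"
python3 -m creep '[[-1,0,2,0,0,0],[-1,0,3,0,0,0],[0,0,3,0,0,0],[0,0,2,0,0,0]]' >/dev/null
python3 -m creep '[[0,0,0,4.84,1.26,0],[0,0,0,4.84,1.26,0],[0,0,0,4.84,1.26,0],[0,0,0,4.84,1.26,0],[0,0,0,4.84,1.26,0],[0,0,0,4.84,1.26,0],[0,0,0,4.84,1.26,0],[0,0,0,0,0,0]]';python3 -m creep '[[0,0,0,0,0,0],[0,0,0,0,0,0]]'>/dev/null
python3 -c "from h import *;st();avg(10)"
python3 -m creep '[[0,0,0,-4.84,-1.26,0],[0,0,0,-4.84,-1.26,0],[0,0,0,-4.84,-1.26,0],[0,0,0,-4.84,-1.26,0],[0,0,0,-4.84,-1.26,0],[0,0,0,-4.84,-1.26,0],[0,0,0,-4.84,-1.26,0],[0,0,0,0,0,0]]';python3 -m creep '[[0,0,0,0,0,0],[0,0,0,0,0,0]]'>/dev/null
python3 -c "from h import *;avg()"
```

```text
23.35 F [ 0.013  0.061 -4.284] T [0.0078 0.0172 0.0066] +- [0.007  0.0072 0.0068] tool y [0.967 0.256 0.   ] T.y 0.012 [0.5863 0.2219 0.1436]
clock: 24.55
eef_pos: [0.5664, 0.2192, 0.2411]
tool_rot: [0.584, 0.755, 0.183, -0.238]
ft_force: [-0.4, -0.2, -5.3]
grip_width: 0.0454
grasp_force: 63.2
 24.75 pos [0.5664 0.2224 0.2442] F [ 0.46  0.12 -3.68] T [-1.002 -0.228 -0.03 ] w 0.0458 q [0.09 0.51 0.29 1.46 0.6  1.36]
25.25 F [ 0.177  0.083 -3.822] T [-1.0337 -0.2616  0.0158] +- [0.0076 0.009  0.0117] tool y [0.967 0.256 0.003] T.y -1.0661 [0.5662 0.2221 0.2437]
clock: 26.05
eef_pos: [0.5652, 0.2248, 0.2437]
tool_rot: [0.608, 0.794, 0.001, -0.001]
ft_force: [0.2, 0.1, -4.3]
grip_width: 0.0454
grasp_force: 63.2
26.95 F [-0.097 -0.063 -4.072] T [ 0.0103 -0.0039  0.0227] +- [0.0065 0.008  0.0049] tool y [ 0.967  0.256 -0.   ] T.y 0.009 [0.5662 0.222  0.2436]
```

Far case: no shift either way (0.012 to 0.009), so it is definitely sound. I'll put it back in place, then re-measure the near case with averaging.

```bash
python3 -m creep '[[2,0,-2,0,0,0],[2.5,0,-3,0,0,0],[2.5,0,-3,0,0,0],[0,0,-4,0,0,0],[0,0,-4,0,0,0],[0,0,-3,0,0,0],[0,0,-2,0,0,0],[0,0,-1,0,0,0]]'; python3 -m creep '[[0,0,-0.6,0,0,0],[0,0,-0.3,0,0,0],[0,0,-0.2,0,0,0],[0,0,-0.2,0,0,0],[0,0,-0.15,0,0,0],[0,0,-0.1,0,0,0],[0,0,0,0,0,0]]'
```

```text
clock: 27.75
eef_pos: [0.6344, 0.2214, 0.0204]
tool_rot: [0.61, 0.793, -0.002, -0.001]
ft_force: [-0.2, -0.2, -3.6]
grip_width: 0.0452
grasp_force: 63.4
clock: 28.45
eef_pos: [0.6369, 0.2222, 0.0098]
tool_rot: [0.61, 0.793, 0.001, 0.001]
ft_force: [-1.9, -1.7, 3.8]
grip_width: 0.045
grasp_force: 64.3
```

```bash
python3 -m creep '[[0,0,0,0,0,0],[0,0,0,0,0,0],[0,0,0,0,0,0],[0,0,0,0,0,0]]' 1;python3 -m creep '[[0,0,1,0,0,0],[0,0,3,0,0,0],[0,0,3,0,0,0],[0,0,3,0,0,0],[-3.9,-0.5,0,0,0,-1.3],[-3.9,-0.5,0,0,0,-1.3],[-3.9,-0.5,0,0,0,-1.3],[-3.9,-0.5,0,0,0,-1.3]]';python3 -m creep '[[-3.8,-0.5,0,0,0,-1.3],[-3.8,-0.5,0,0,0,-1.3],[0,0,0,0,0,0],[0,0,0,0,0,0]]'; python3 - <<'E'
from h import *
o=st()
im=camera("wrist")[:,:,::-1];cv2.imwrite("pics/w4.png",im)
np.save("o.npy",np.r_[o['eef_pos'],o['tool_rot']])
E
```

```text
clock: 28.85
eef_pos: [0.6364, 0.222, 0.0081]
tool_rot: [0.61, 0.793, 0.0, 0.0]
ft_force: [-0.6, -0.4, -0.1]
grip_width: 0.0855
grasp_force: 0.0
clock: 29.65
eef_pos: [0.4791, 0.2018, 0.109]
tool_rot: [0.646, 0.764, 0.001, 0.0]
ft_force: [0.1, -0.3, -0.3]
grip_width: 0.0853
grasp_force: 0.0
clock: 30.05
eef_pos: [0.4042, 0.1921, 0.1092]
tool_rot: [0.662, 0.749, 0.001, 0.0]
ft_force: [0.6, -0.6, 0.8]
grip_width: 0.0855
grasp_force: 0.0
 30.05 pos [0.4042 0.1921 0.1092] F [ 0.61 -0.59  0.77] T [ 0.035 -0.065 -0.006] w 0.0855 q [ 0.44  0.23 -0.34  0.99 -0.    1.89]
```

View pics/w4.png

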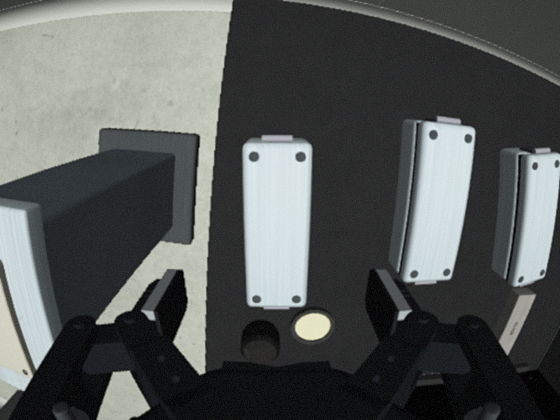

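All three cases stand upright. The near case's screws are at (253,157),(301,157),(297,298),(256,299), about 3 mm off-centre in y.

```bash
python3 -m creep '[[0.1,-0.3,-2,0,0,0],[0,0,-3,0,0,0],[0,0,-2.5,0,0,0],[0,0,-1.3,0,0,0],[0,0,-0.8,0,0,0],[0,0,-0.5,0,0,0],[0,0,0,0,0,0]]'; python3 -m creep '[[0,0,0,0,0,0],[0,0,0,0,0,0],[0,0,0,0,0,0],[0,0,0,0,0,0],[0,0,0,0,0,0]]' -1; python3 -m creep '[[0,0,0.5,0,0,0],[0,0,1.5,0,0,0],[0,0,2.5,0,0,0],[0,0,3,0,0,0],[0,0,3,0,0,0],[0,0,2,0,0,0],[0,0,0.5,0,0,0],[0,0,0,0,0,0]]'; python3 -m creep '[[0,0,0,0,0,0],[0,0,0,0,0,0]]'; python3 -c "from h import *;avg()"
```

```text
clock: 30.8
eef_pos: [0.406, 0.1891, 0.0069]
tool_rot: [0.662, 0.749, 0.0, 0.0]
ft_force: [0.5, -0.3, -0.0]
grip_width: 0.0856
grasp_force: 0.0
clock: 31.3
eef_pos: [0.4058, 0.1893, 0.008]
tool_rot: [0.662, 0.749, 0.001, 0.0]
ft_force: [-1.6, -0.2, 5.7]
grip_width: 0.0452
grasp_force: 63.2
clock: 32.1
eef_pos: [0.4051, 0.1888, 0.137]
tool_rot: [0.662, 0.749, 0.0, 0.0]
ft_force: [-0.5, -0.3, -4.4]
grip_width: 0.0455
grasp_force: 62.8
clock: 32.3
eef_pos: [0.404, 0.1883, 0.1354]
tool_rot: [0.662, 0.749, -0.002, -0.001]
ft_force: [-0.7, 0.6, -5.6]
grip_width: 0.0451
grasp_force: 62.8
33.0 F [-0.099 -0.287 -4.75 ] T [-0.0594 -0.0009 -0.0047] +- [0.01   0.0054 0.0092] tool y [0.992 0.123 0.   ] T.y -0.059 [0.4053 0.1889 0.1371]
```

The near case's level moment is now -0.059 with its slug last run to +y, so it looks loose. I'll confirm by tipping it the other way at carrying height.

```bash
python3 -m creep '[[0,0,2,0,0,0],[-0.5,0,4,0,0,0],[-0.5,0,4,0,0,0],[0,0,4,0,0,0],[0,0,3,0,0,0],[0,0,1,0,0,0]]'
python3 -m creep '[[0,0,0,4.96,0.62,0],[0,0,0,4.96,0.62,0],[0,0,0,4.96,0.62,0],[0,0,0,4.96,0.62,0],[0,0,0,4.96,0.62,0],[0,0,0,4.96,0.62,0],[0,0,0,4.96,0.62,0],[0,0,0,0,0,0]]';python3 -m creep '[[0,0,0,0,0,0],[0,0,0,0,0,0]]'>/dev/null
python3 -c "from h import *;st();avg(8)"
python3 -m creep '[[0,0,0,-4.96,-0.62,0],[0,0,0,-4.96,-0.62,0],[0,0,0,-4.96,-0.62,0],[0,0,0,-4.96,-0.62,0],[0,0,0,-4.96,-0.62,0],[0,0,0,-4.96,-0.62,0],[0,0,0,-4.96,-0.62,0],[0,0,0,0,0,0]]';python3 -m creep '[[0,0,0,0,0,0],[0,0,0,0,0,0]]'>/dev/null
python3 -c "from h import *;st();avg()"
```

```text
clock: 33.6
eef_pos: [0.3966, 0.1896, 0.3207]
tool_rot: [0.662, 0.749, 0.003, 0.001]
ft_force: [0.2, -0.8, -5.8]
grip_width: 0.0452
grasp_force: 63.6
clock: 34.4
eef_pos: [0.3945, 0.1869, 0.3139]
tool_rot: [0.634, 0.713, 0.196, -0.227]
ft_force: [0.5, -0.7, -5.1]
grip_width: 0.0453
grasp_force: 63.4
 34.6 pos [0.3953 0.1891 0.317 ] F [-0.06  0.41 -3.71] T [-1.011 -0.172  0.033] w 0.0455 q [ 0.04  0.08 -0.11  1.44  0.61  1.47]
35.0 F [-0.185 -0.118 -4.75 ] T [-1.0271 -0.1404 -0.0139] +- [0.0146 0.0054 0.0072] tool y [ 0.992  0.124 -0.   ] T.y -1.0366 [0.3952 0.1892 0.3173]
clock: 35.8
eef_pos: [0.3947, 0.1913, 0.317]
tool_rot: [0.661, 0.751, 0.0, -0.001]
ft_force: [-0.2, 0.8, -4.9]
grip_width: 0.0453
grasp_force: 63.3
 36.0 pos [0.3951 0.1886 0.317 ] F [-0.1  -0.56 -4.79] T [0.022 0.04  0.009] w 0.0453 q [0.44 0.09 0.05 1.53 0.   1.89]
36.7 F [-0.122  0.056 -4.769] T [ 0.0536  0.0028 -0.0015] +- [0.0073 0.0103 0.0067] tool y [ 0.992  0.123 -0.   ] T.y 0.0535 [0.3952 0.1889 0.3171]
```

The moment swung from -0.059 to +0.054 on reversing the tip, so the near case is the loose one. I'll carry it over the stage's front corner to the plate.

```bash
python3 -m creep '[[0,-1.5,0,0,0,0],[0,-3,0,0,0,0],[0,-4.2,0,0,0,0],[0,-4.2,0,0,0,0],[0,-4.2,0,0,0,0],[0,-4.2,0,0,0,0],[0,-4.2,0,0,0,0],[0,-4.2,0,0,0,0]]'; python3 -m creep '[[0,-4.2,0,0,0,0],[0,-4.2,0,0,0,0],[0,-4.2,0,0,0,0],[0,-4.2,0,0,0,0],[0,-3,0,0,0,0],[0,-2,0,0,0,0],[0,-1.2,0,0,0,0],[0,-0.4,0,0,0,0]]';python3 -m creep '[[0.5,0,-1,0,0,0],[1,0,-2.5,0,0,0],[1,0,-3,0,0,0],[1,0,-3,0,0,0],[0.8,0,-2.5,0,0,0],[0.5,0,-1.2,0,0,0],[0,0,-0.5,0,0,0],[0,0,0,0,0,0]]'; python3 -c "from h import *;st();"
```

```text
clock: 37.5
eef_pos: [0.395, -0.1098, 0.3173]
tool_rot: [0.662, 0.749, 0.0, 0.0]
ft_force: [1.2, 0.7, -5.7]
grip_width: 0.0455
grasp_force: 63.3
clock: 38.3
eef_pos: [0.3952, -0.343, 0.3166]
tool_rot: [0.663, 0.749, -0.0, -0.0]
ft_force: [-0.7, 0.5, -5.2]
grip_width: 0.0452
grasp_force: 63.3
clock: 39.1
eef_pos: [0.4433, -0.3414, 0.18]
tool_rot: [0.662, 0.75, -0.0, -0.0]
ft_force: [-0.8, -0.2, -4.3]
grip_width: 0.0453
grasp_force: 63.1
 39.1 pos [ 0.4433 -0.3414  0.18  ] F [-0.81 -0.16 -4.34] T [-0.061 -0.008  0.003] w 0.0453 q [-0.66  0.38  0.07  1.26 -0.    0.79]
```

```bash
python3 -m creep '[[0,0,0,4.96,0.62,0],[0,0,0,4.96,0.62,0],[0,0,0,4.96,0.62,0],[0,0,0,4.96,0.62,0],[0,0,0,4.96,0.62,0],[0,0,0,4.96,0.62,0],[0,0,0,4.96,0.62,0],[0,0,0,0,0,0]]';python3 -m creep '[[0,0,0,0,0,0],[0,0,0,0,0,0],[0,0,0,0,0,0],[0,0,0,0,0,0],[0,0,0,0,0,0]]'
python3 - <<'E'
from h import *
o=st();M=R.from_quat(o['tool_rot']).as_matrix();print('tilt',np.degrees(np.arccos(-M[2,2])))
a=cv2.resize(camera("side")[:,:,::-1],(400,300),interpolation=cv2.INTER_AREA);b=cv2.resize(camera("top")[:,:,::-1],(400,300),interpolation=cv2.INTER_AREA)
cv2.imwrite("pics/fin.png",cv2.resize(np.hstack([a,b]),(800,300)))
E
```

```text
clock: 39.9
eef_pos: [0.4428, -0.3445, 0.1773]
tool_rot: [0.633, 0.714, 0.198, -0.226]
ft_force: [-0.3, -1.0, -5.6]
grip_width: 0.0448
grasp_force: 63.5
clock: 40.4
eef_pos: [0.4435, -0.3418, 0.1812]
tool_rot: [0.632, 0.715, 0.198, -0.225]
ft_force: [-0.6, 0.3, -4.2]
grip_width: 0.0452
grasp_force: 63.5
 40.4 pos [ 0.4435 -0.3418  0.1812] F [-0.56  0.28 -4.17] T [-1.004 -0.122  0.036] w 0.0452 q [-0.84  0.81  0.63  1.91  0.33  0.52]
tilt 34.883014533626756
```

View pics/fin.png

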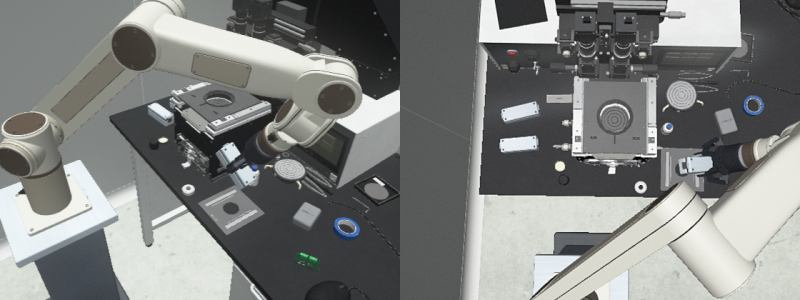

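The case is held tipped at 34.9° over the plate, seen at (690,165) in the top half. The middle and far cases stand in their places at (518,145) and (520,110), and the loose items are undisturbed.

```bash
python3 -c "from workcell import ticket;print(ticket.job_done())"
```

```text
the job is handed in; nothing more can be done
None
```

The near case is the loose one: I handed in with it held tipped about 35° over the plate, its underside about 16 cm above; the middle and far cases are back upright where they stood. I set the near case down after its first tip because the reading was unclear, and its swing on the second try was 0.11 Nm, not the expected 0.16, against about zero for the other two.

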